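Seat the tan heel block in the heel jig

TASK

On the cobbler's bench, pick up the tan leather heel block and set it down gently, without dropping it, in the D-shaped pocket of the blue heel jig, round end to round end, so that it sits flat and square on the pocket floor. Leave the black and the red heel blocks where they are, and let go of the tan one.

Things in the scene. Friction and masses are not known exactly. Their poses are not given: they have to be found in the camera images.
- heel_tan: The heel block to seat: tan stacked leather, brown lines, black foot. D-shaped from above: 50 mm wide, 64 long, 38 high, 90 g; parallel sides at y = +-25 mm, flat end at x = -39, round end (radius 25) with its tip at x = +25. Origin: on the underside, at the centre of the round end's arc; z up, top at z = +38. Loose on the bench, right way up.
- pocket (a point): D-shaped recess, white floor, in the fixed blue jig (base 150 x 120 mm): 62 mm wide, 76 long, 12 deep, so a heel has 6 mm play. Point: on its floor, 8 mm above the bench, at the arc centre of the round end (radius 31, tip at x = +31 mm); flat end wall at x = -45, side walls at y = +-31, 10 thick, rim at z = +12. z up. A seated heel has its origin and axes here.
- heel_black: A bystander: black heel block of the same shape, size and axes as the tan one.
- heel_red: A bystander: dark red heel block of the same shape, size and axes as the tan one.

How it is judged:
At the end, for the whole second after the job is handed in: The tan heel block rests in the pocket, released and still: its origin within 14 mm of the pocket point horizontally and less than 4 mm above the pocket floor, tilted less than 0.1 rad, its long axis within 0.27 rad of the pocket's (round end to round end) (horizontal distance between heel_tan and pocket below 0.014 m and z of heel_tan in the frame of pocket below 0.004 m and angle between heel_tan's own z axis and vertical below 0.1 rad and angle between the x axis of heel_tan and the x axis of pocket, either way round below 0.27 rad and linear speed of heel_tan below 0.02 m/s); the robot touches nothing.
It fails at once if the black heel block is moved by more than 30 mm (distance of heel_black from where it was at the start of the episode above 0.03 m).
It fails at once if the red heel block is moved by more than 30 mm (distance of heel_red from where it was at the start of the episode above 0.03 m).
It fails at once if the tan heel block is dropped: it moves faster than 0.7 m/s (a fall of about 25 mm) while the fingers do not touch it (linear speed of heel_tan above 0.7 m/s and contact force between the fingers and heel_tan below 0.05 N).
It also fails if it takes over 32 s, if anything falls off the work surface, if the arm or the gripper's body presses on something with over 40 N, if the wrist force passes 120 N, or if a joint passes its speed limit or range.

ROBOT

A 6-joint arm with a two-finger parallel gripper is mounted at the origin on the work surface. World frame = base frame: x ahead of the robot, y to its left, z up, the work surface at z = 0. Lengths are in m, angles in rad, forces in N, time in s.
With the tool pointing down it reaches from about 0.325 to 0.75 m from the base axis. Payload 7.6 kg.
Tool frame: the origin (TCP) lies between the finger pads; the fingertips stand 11 mm ahead of it and the grasp point (between the pads) lies 8 mm behind it; z points along the fingers, y is the line along which they close (so a half turn about z gives the same grasp; the last joint's range is limited). The gripper opens to 85 mm and grips with 20 to 120 N. Pads are 22 mm wide; open, the fingers measure 114 mm over their backs; the gripper's body (76 mm by 85 mm) begins 54 mm behind the grasp point. The pads swing forward as they close: fully open they stand 13 mm farther back than shut.
Start: joints at [1.031, 0.052, 1.401, -0, 1.689, -0.07], TCP at [0.238, 0.468, 0.242] pointing down, gripper open.
Joint ranges: [-2.9, 2.9], [-0.91, 2.17], [0.12, 2.37], [-1.06, 4.2], [0.26, 2.73], [-2.93, 2.93]. Speed limits (rad/s): [2.57, 2.57, 3.01, 3.14, 3.14, 3.14].

INTERFACE

Orientations are given as [roll, pitch, yaw] about the fixed x, y, z axes, in that order (R = Rz(yaw) Ry(pitch) Rx(roll)).
In Python, from plant import manip, workorder, capture gives the robot as it stands (manip), with the cameras as plain functions and the job (workorder).
- The arm moves only by the tool shift_gripper, called as a command line: name --argument value ..., lists and objects as JSON in quotes. Schema: {"type":"object","properties":{"rows":{"type":"array","items":{"type":"array","items":{"type":"array","items":{"type":"number"},"minItems":7,"maxItems":7},"minItems":1,"maxItems":20},"minItems":1,"maxItems":1},"grip_n":{"type":"number"},"only":{"type":"string"},"quiet":{"type":"boolean"},"lines":{"type":"string"}},"required":["rows"],"additionalProperties":false}. rows is a list that holds a single list of rows (three levels of brackets), with 1 to 20 rows, each of 7 numbers: the finger opening in m, then dx, dy, dz in shares of the most that a row can go, 1 being 50 mm, then a rotation vector rx, ry, rz in fractions of the full range, 1 being 60 degrees; each row shifts and turns the commanded pose from where the row before left it, along the tool's axes as they then stand; what a row does not reach is not made up. A row lasts 1/10 s, in which the tool goes at most 0.05 m and 0.15 rad, less where a joint would pass 70% of its speed; a pose out of reach is approached as far as the arm can. The fingers move at their own pace and stop on an object; grip_n is the grip in N (left out, the last holds). Time passes only in rows, so rows that do not move let the fingers close. The tool returns the time, the measured TCP pose, the force, the opening and the grip force at its end. only (a regular expression) keeps the lines of the reply that match it, lines (a string "A,B") keeps lines A to B, and quiet returns only ok. No shift or turn number may pass 1 either way. Input that does not fit is refused with a message, and nothing moves.
- manip.read_state(): the state, without advancing time (a new reading comes with each control period).
- capture(name): name is "side" or "top" or "wrist"; returns a dict with "image" (400x640x3 uint8, red, green, blue), "fx", "fy", "cx", "cy" (pixels), "T" (4x4, takes a point from camera to world coordinates). Camera axes: x right, y down, z forward; pixel columns grow to the right and rows downward; lengths in m; the calibration is good to about 2 mm. A picture is of the moment at which its call begins. There is no depth.
- workorder.close_job(): hands the job in; it is judged then, once.
The state is a dict: "time_s": time; "joints": joint angles; "qd": joint speeds; "tau": joint torques, N m; "tool_pos": TCP position; "ee_rot": TCP orientation; "contact_force": force on the tool from outside, world axes, zero at the start; "wrist_torque": the same for the moment, N m; "width": finger opening in m; "grip_force": force on a finger pad.
Only numpy, scipy, OpenCV 4.12 (cv2) and the standard library are available. Lean on these libraries where they do the work, as an engineer would, in place of code of your own. Each camera call takes 0.05 s, during which the arm holds its last target. There are 200 camera calls.

## Working session

There is one attempt and no reset: what is moved stays moved. The work goes in short steps, Python scripts to look and compute and a tool call to move; the robot and the scene stay as the last step left them, time stands still between calls to the robot, and variables do not carry over. Pictures are saved under pics/ and viewed, at most 10 in all, crops included, and the job is handed in when it is done.

```bash
ls; mkdir -p pics
```

Run:
```python
from plant import manip, workorder, capture
import cv2,numpy as np,pickle
d={}
for n in("top","side"):
    c=capture(n);d[n]=c;cv2.imwrite(f"pics/{n}0.png",c["image"][:,:,::-1]);print(n,c["fx"],c["cx"],c["cy"],np.round(c["T"],3).tolist())
pickle.dump(d,open("d0.pkl","wb"))
s=manip.read_state();print(s["time_s"],s["tool_pos"],s["ee_rot"])
```

```text
pics
plant.py
top 374.64313824053556 325.3650131988758 197.021643686684 [[-0.008, -0.988, 0.156, 0.433], [-1.0, 0.012, 0.022, 0.005], [-0.023, -0.155, -0.988, 0.716], [0.0, 0.0, 0.0, 1.0]]
side 409.9198783034565 323.24509564215293 199.65959520593756 [[0.895, -0.301, 0.33, 0.234], [-0.446, -0.584, 0.678, -0.621], [-0.012, -0.754, -0.657, 0.642], [0.0, 0.0, 0.0, 1.0]]
0.1 [0.23751528 0.46792886 0.24157711] [-3.14024290e+00 -9.21019360e-05  2.67184986e+00]
```

View pics/top0.png

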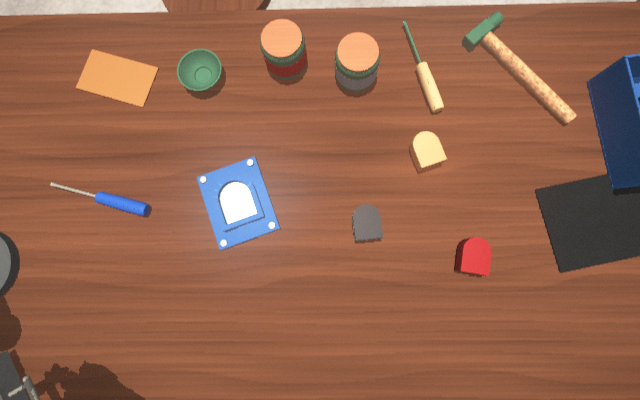

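View pics/side0.png

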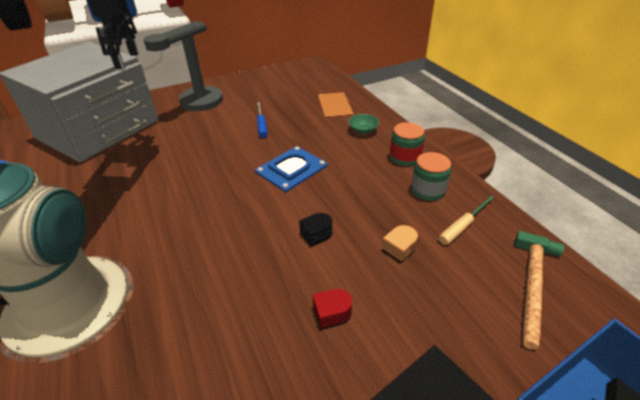

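The top view shows tan at (428,150), the pocket at (239,202), black at (367,223) and red at (474,257). The round ends of tan and the pocket both point roughly up in the image. The side view shows tan at (401,242) and the pocket at (292,165).

Create h.py:
```python
import numpy as np,cv2
def ray(c,uv):
    uv=np.atleast_2d(uv).astype(float)
    d=np.c_[(uv[:,0]-c["cx"])/c["fx"],(uv[:,1]-c["cy"])/c["fy"],np.ones(len(uv))]
    return c["T"][:3,3],d@c["T"][:3,:3].T
def plane(c,uv,z):
    o,d=ray(c,uv); return o+d*((z-o[2])/d[:,2])[:,None]
def tri(c1,p1,c2,p2):
    o1,d1=ray(c1,p1);o2,d2=ray(c2,p2);d1=d1[0];d2=d2[0]
    s=np.linalg.lstsq(np.c_[d1,-d2],o2-o1,rcond=None)[0]
    a=o1+s[0]*d1;b=o2+s[1]*d2
    return (a+b)/2,np.linalg.norm(a-b)
def hsv(c): return cv2.cvtColor(c["image"],cv2.COLOR_RGB2HSV)
def blob(m,near,k=None):
    n,l,st,ce=cv2.connectedComponentsWithStats(m.astype(np.uint8))
    i=min((i for i in range(1,n) if st[i,4]>=(k or 30)),key=lambda i:np.hypot(*(ce[i]-near)))
    return (l==i).astype(np.uint8),ce[i],st[i,4]
def cont(m): return max(cv2.findContours(m,cv2.RETR_EXTERNAL,cv2.CHAIN_APPROX_NONE)[0],key=len)[:,0]
def rect(c,m,z):
    P=plane(c,cont(m),z)[:,:2]; return cv2.minAreaRect((P*1000).astype(np.float32)),P
```

Run:
```python
import pickle,cv2,numpy as np
from h import *
d=pickle.load(open("d0.pkl","rb"));t,s=d["top"],d["side"]
for n,c,a,b in(("top",t,(428,150),(239,202)),("side",s,(401,238),(292,165))):
    H=hsv(c);print(n,[H[a[1]+k,a[0]].tolist() for k in range(-22,26,4)],[H[b[1]+k,b[0]].tolist() for k in range(-24,26,4)])
out=[]
for c,n in((t,"top"),(s,"side")):
    r=c["image"];y,x=((130,405) if n=="top" else (215,375));
    a=r[y:y+50,x:x+60];y,x=((150,190) if n=="top" else (140,245));b=r[y:y+105,x:x+95]
    out.append(np.hstack([cv2.resize(a,(380,290),interpolation=0),cv2.resize(b,(400,290),interpolation=0)]))
cv2.imwrite("pics/crop1.png",np.vstack(out)[:,:,::-1])
```

```text
top [[9, 141, 161], [23, 86, 255], [23, 82, 255], [23, 83, 255], [23, 85, 255], [23, 83, 254], [23, 87, 255], [23, 86, 254], [23, 86, 254], [22, 87, 254], [10, 142, 133], [10, 140, 182]] [[107, 126, 236], [8, 5, 191], [0, 0, 255], [0, 0, 255], [0, 0, 255], [0, 0, 255], [0, 0, 255], [0, 0, 255], [0, 0, 255], [0, 0, 255], [0, 0, 255], [107, 124, 235], [109, 115, 197]]
side [[9, 168, 114], [11, 168, 106], [12, 165, 125], [17, 145, 239], [17, 144, 239], [17, 147, 240], [16, 146, 239], [17, 141, 241], [15, 155, 226], [14, 163, 108], [13, 160, 107], [13, 160, 83]] [[9, 168, 109], [9, 172, 111], [110, 145, 151], [107, 173, 162], [18, 9, 143], [24, 10, 254], [24, 10, 254], [24, 10, 254], [109, 100, 174], [107, 174, 79], [107, 171, 166], [107, 175, 146], [8, 130, 106]]
```

View pics/crop1.png

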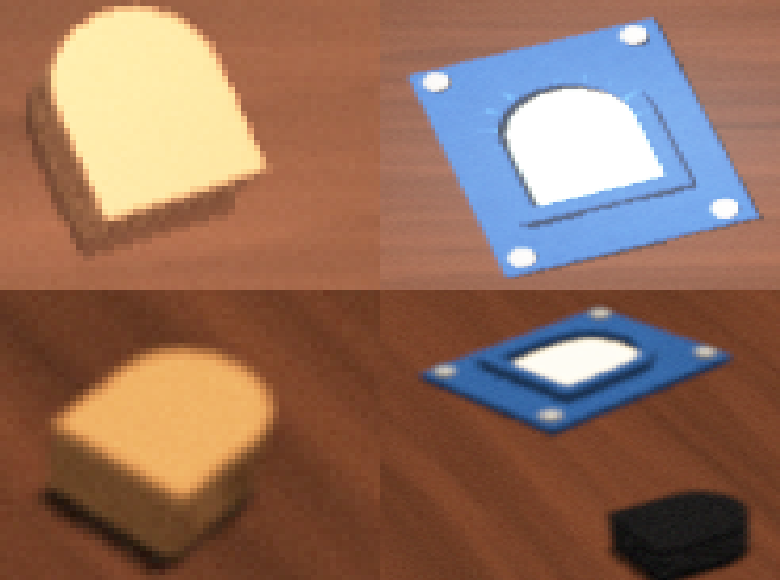

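The crops show tan's bright top face clearly separated from its darker sides, the white pocket floor, and four white screws on the jig base.

Create meas.py:
```python
import pickle
from h import *
d=pickle.load(open("d0.pkl","rb"));t,s=d["top"],d["side"]
Ht,Hs=hsv(t).astype(int),hsv(s).astype(int)
def axis(c,m,z,flip=1):
    (ctr,sz,_),P=rect(c,m,z); B=cv2.boxPoints(rect(c,m,z)[0])/1000
    e=[B[1]-B[0],B[2]-B[1]];e=max(e,key=np.linalg.norm);e/=np.linalg.norm(e)
    C=np.array(ctr)/1000
    q=cv2.moments((P*1e4).astype(np.float32)[:,None]);g=np.array([q["m10"],q["m01"]])/q["m00"]/1e4
    if e@(C-g)<0:e=-e   # centroid lies toward flat end
    L,W=max(sz),min(sz);return C,g,np.arctan2(e[1],e[0]),L,W,e
mt,ct,at=blob((Ht[...,1]<112)&(Ht[...,2]>225)&(Ht[...,0]>17)&(Ht[...,0]<30),(428,150))
ms,cs,as_=blob((Hs[...,2]>180)&(Hs[...,0]>11)&(Hs[...,0]<22),(401,238))
p,g=tri(t,ct,s,cs);print("tan top centroid",p,g,at,as_)
for c,m in((t,mt),(s,ms)):
    C,G,y,L,W,e=axis(c,m,p[2]);print("tan ctr",C,"yaw",y,L,W,"origin",C+e*(-.025+L/2000-(L/1000-.064)/2)*0+e*.007)
# jig
wt=(Ht[...,1]<60)&(Ht[...,2]>215);ws=(Hs[...,1]<90)&(Hs[...,2]>120)
# screws: crop offset top (190,150) scale 400/95,290/105
sc=lambda q,o:(o[0]+(q[0]-380)*95/400,o[1]+q[1]*105/290)
T=[sc(q,(190,150)) for q in((435,82),(632,35),(725,209),(522,258))]
S=[sc((q[0],q[1]-290),(245,140)) for q in((600,313),(704,352),(550,415),(444,371))]
Q=[]
for a,b in zip(T,S):
    _,a,na=blob(wt,a,4);_,b,nb=blob(ws,b,4);p,g=tri(t,a,s,b);Q.append(p);print("screw",np.round(a,1),np.round(b,1),p,g,na,nb)
Q=np.array(Q);print("sides",[np.linalg.norm(Q[i]-Q[i-1]) for i in range(4)],"mean",Q.mean(0))
z=Q[:,2].mean()
e=(Q[0]-Q[3]+Q[1]-Q[2]);print("yaw e",np.arctan2(e[1],e[0]))
for c,w,n in((t,wt,(239,202)),(s,(Hs[...,1]<60)&(Hs[...,2]>190),(292,165))):
    m,cc,a=blob(w,n,100);C,G,y,L,W,e=axis(c,m,z);print("floor",C,"yaw",y,L,W,"centroid",G)
for nm,H,c,n,z in (("black",Ht,t,(367,220),.038),("red",Ht,t,(477,252),.038)):
    m=(H[...,2]<95) if nm=="black" else (H[...,1]>190)&((H[...,0]<6)|(H[...,0]>174))&(H[...,2]>120)
    m,cc,a=blob(m,n,100);print(nm,a,plane(c,cc,z))
```

```bash
python3 meas.py
```

```text
tan top centroid [ 0.62914993 -0.17135826  0.03736803] 9.058309823346406e-05 793 548
tan ctr [ 0.63177197 -0.17064944] yaw 0.32648662 62.81877517700195 48.7940559387207 origin [ 0.6384022  -0.16840442]
tan ctr [ 0.63168445 -0.169875  ] yaw 0.326013 65.0360107421875 51.64583969116211 origin [ 0.63831574 -0.16763312]
screw [202.6 178.8] [296.7 147.7] [0.58260433 0.25750285 0.01177679] 0.0001394364782743798 32 23
screw [249.5 162. ] [321.8 161.7] [0.61490885 0.16725381 0.01171727] 0.0003722960174690019 34 26
screw [271.4 225. ] [284.9 184.8] [0.49204589 0.12293383 0.01131448] 7.107052781550678e-05 39 24
screw [223.1 242.8] [259.4 168.5] [0.45919296 0.2132978  0.01250284] 0.0004653249008719417 38 27
sides [np.float64(0.1310914984674638), np.float64(0.09585653681168804), np.float64(0.13061290531834227), np.float64(0.0961580600245985)] mean [0.53718801 0.19024707 0.01182784]
yaw e 0.34507477176243845
floor [0.5393714  0.19080563] yaw 0.32299978 73.45391082763672 60.553714752197266 centroid [0.53699761 0.18996127]
floor [0.5397392 0.1928412] yaw 0.3381873 67.84407043457031 53.921756744384766 centroid [0.53862093 0.19139918]
black 138 [[ 0.43000272 -0.21359124  0.038     ]]Traceback (most recent call last):
  File "meas.py", line 33, in <module>
    m,cc,a=blob(m,n,100);print(nm,a,plane(c,cc,z))
           ~~~~^^^^^^^^^
  File "h.py", line 16, in blob
    i=min((i for i in range(1,n) if st[i,4]>=(k or 30)),key=lambda i:np.hypot(*(ce[i]-near)))
ValueError: min() iterable argument is empty
```

Heights agree: tan's top is at 37 mm and the screw heads at 12 mm on the 8 mm base. The sizes match too. Tan's centre is (0.632,-0.170) at yaw 0.326, and the pocket's centre is about (0.5385,0.1905) at yaw 0.335. First I turn the tool by 2.346 rad.

Units first: shifts go in shares of 50 mm and turns go in shares of 60 degrees. So 0.147 rad / 1.0472 = 0.1404.

shift_gripper --rows '[[[0.085, 0, 0, 0, 0, 0, 0.1404], [0.085, 0, 0, 0, 0, 0, 0.1404], [0.085, 0, 0, 0, 0, 0, 0.1404], [0.085, 0, 0, 0, 0, 0, 0.1404], [0.085, 0, 0, 0, 0, 0, 0.1404], [0.085, 0, 0, 0, 0, 0, 0.1404], [0.085, 0, 0, 0, 0, 0, 0.1404], [0.085, 0, 0, 0, 0, 0, 0.1404], [0.085, 0, 0, 0, 0, 0, 0.1404], [0.085, 0, 0, 0, 0, 0, 0.1404], [0.085, 0, 0, 0, 0, 0, 0.1404], [0.085, 0, 0, 0, 0, 0, 0.1404], [0.085, 0, 0, 0, 0, 0, 0.1404], [0.085, 0, 0, 0, 0, 0, 0.1404], [0.085, 0, 0, 0, 0, 0, 0.1404], [0.085, 0, 0, 0, 0, 0, 0.1346], [0.085, 0, 0, 0, 0, 0, 0]]]' --grip_n 40

```text
time_s: 1.8
tool_pos: [0.2376, 0.468, 0.2419]
ee_rot: [3.141, 0.001, 0.325]
contact_force: [-0.3, 0.1, -0.3]
width: 0.0851
grip_force: 0.0
```

Create go.py:
```python
import sys,numpy as np
from plant import manip, workorder, capture
from scipy.spatial.transform import Rotation as R
s=manip.read_state();r=R.from_euler("xyz",s["ee_rot"]);t=np.array([float(a) for a in sys.argv[1:4]])
print("t",s["time_s"],"pos",s["tool_pos"],"rpy",s["ee_rot"],"tool delta",np.round(r.inv().apply(t-s["tool_pos"]),4),"j",np.round(s["joints"],2),"w",s["width"],s["grip_force"])
```

```bash
python3 go.py .628 -.1715 .16
```

```text
t 1.8 pos [0.23757263 0.46799746 0.24187449] rpy [3.14106144e+00 6.16642901e-04 3.24586223e-01] tool delta [0.1661 0.7306 0.0822] j [ 1.03  0.05  1.4  -0.    1.69  2.28] w 0.08505802836607818 0.0
```

Converted, 0.0457 m is 0.914, 0.0104 m is 0.208.

shift_gripper --rows '[[[0.085, 0.208, 0.914, 0.1, 0, 0, 0], [0.085, 0.208, 0.914, 0.1, 0, 0, 0], [0.085, 0.208, 0.914, 0.1, 0, 0, 0], [0.085, 0.208, 0.914, 0.1, 0, 0, 0], [0.085, 0.208, 0.914, 0.1, 0, 0, 0], [0.085, 0.208, 0.914, 0.1, 0, 0, 0], [0.085, 0.208, 0.914, 0.1, 0, 0, 0], [0.085, 0.208, 0.914, 0.1, 0, 0, 0], [0.085, 0.208, 0.914, 0.1, 0, 0, 0], [0.085, 0.208, 0.914, 0.1, 0, 0, 0], [0.085, 0.208, 0.914, 0.1, 0, 0, 0], [0.085, 0.208, 0.914, 0.1, 0, 0, 0], [0.085, 0.208, 0.914, 0.1, 0, 0, 0], [0.085, 0.208, 0.914, 0.1, 0, 0, 0], [0.085, 0.208, 0.914, 0.1, 0, 0, 0], [0.085, 0.208, 0.914, 0.1, 0, 0, 0], [0.085, 0, 0, 0, 0, 0, 0], [0.085, 0, 0, 0, 0, 0, 0]]]'

```text
time_s: 3.6
tool_pos: [0.6291, -0.1719, 0.1606]
ee_rot: [-3.14, 0.002, 0.327]
contact_force: [-0.5, 0.3, -0.3]
width: 0.085
grip_force: 0.0
```

```bash
python3 go.py .628 -.1715 .025
```

Run:
```python
from plant import manip, workorder, capture
import cv2,pickle
c=capture("wrist");pickle.dump(c,open("w1.pkl","wb"));cv2.imwrite("pics/w1.png",c["image"][:,:,::-1])
```

```text
t 3.6 pos [ 0.62905996 -0.17191088  0.16064264] rpy [-3.13969388e+00  1.83757050e-03  3.27379822e-01] tool delta [-0.0006 -0.0005  0.1356] j [-0.32  0.45  1.1   0.    1.6   0.92] w 0.08498751734962738 0.0
```

View pics/w1.png

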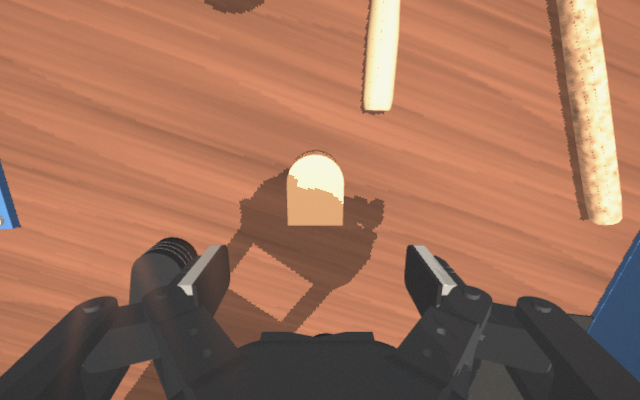

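The wrist view shows the heel at columns 287–344, centred between the pads (about 228 and 405) and square to them. I descend and grip.

Converted, 0.035 m is 0.7, 0.03 m is 0.6.

shift_gripper --rows '[[[0.085, 0, 0, 0.7, 0, 0, 0], [0.085, 0, 0, 0.7, 0, 0, 0], [0.085, 0, 0, 0.6, 0, 0, 0], [0.085, 0, 0, 0.4, 0, 0, 0], [0.085, 0, 0, 0.31, 0, 0, 0], [0.085, 0, 0, 0, 0, 0, 0], [0.04, 0, 0, 0, 0, 0, 0], [0.04, 0, 0, 0, 0, 0, 0], [0.04, 0, 0, 0, 0, 0, 0], [0.04, 0, 0, 0, 0, 0, 0], [0.04, 0, 0, 0, 0, 0, 0], [0.04, 0, 0, 0, 0, 0, 0], [0.04, 0, 0, 0, 0, 0, 0], [0.04, 0, 0, 0, 0, 0, 0]]]' --grip_n 40

```text
time_s: 5.05
tool_pos: [0.6304, -0.1716, 0.029]
ee_rot: [3.14, -0.003, 0.326]
contact_force: [-0.5, 1.0, 6.1]
width: 0.0489
grip_force: 43.7
```

```bash
python3 go.py .628 -.1715 .025
```

```text
t 5.05 pos [ 0.63042425 -0.17156277  0.02896414] rpy [ 3.13984239e+00 -2.86098581e-03  3.25941698e-01] tool delta [-0.0023 -0.0008  0.004 ] j [-0.32  0.56  1.22  0.    1.36  0.92] w 0.04890009130748596 43.729794546961784
```

Converted, -0.03 m is -0.6, -0.02 m is -0.4.

shift_gripper --rows '[[[0.04, 0, 0, -0.4, 0, 0, 0], [0.04, 0, 0, -0.6, 0, 0, 0], [0.04, 0, 0, -0.6, 0, 0, 0], [0.04, 0, 0, 0, 0, 0, 0], [0.04, 0, 0, 0, 0, 0, 0]]]'

```text
time_s: 5.55
tool_pos: [0.6296, -0.1715, 0.1073]
ee_rot: [3.141, -0.001, 0.326]
contact_force: [0.3, -0.9, -2.6]
width: 0.0492
grip_force: 42.9
```

```bash
python3 go.py .537 .189 .105
```

Run:
```python
from plant import manip, workorder, capture
import cv2,pickle
c=capture("side");pickle.dump(c,open("s2.pkl","wb"));w=capture("wrist")
cv2.imwrite("pics/s2.png",cv2.resize(c["image"][120:300,280:540,::-1],(780,540)))
cv2.imwrite("pics/w2.png",w["image"][:,:,::-1])
```

```text
t 5.55 pos [ 0.62956584 -0.17146975  0.10730305] rpy [ 3.14078424e+00 -1.17714697e-03  3.25722806e-01] tool delta [ 0.0276 -0.3711  0.002 ] j [-0.32  0.48  1.16  0.    1.5   0.92] w 0.0492360001762944 42.86584071815014
```

View pics/s2.png

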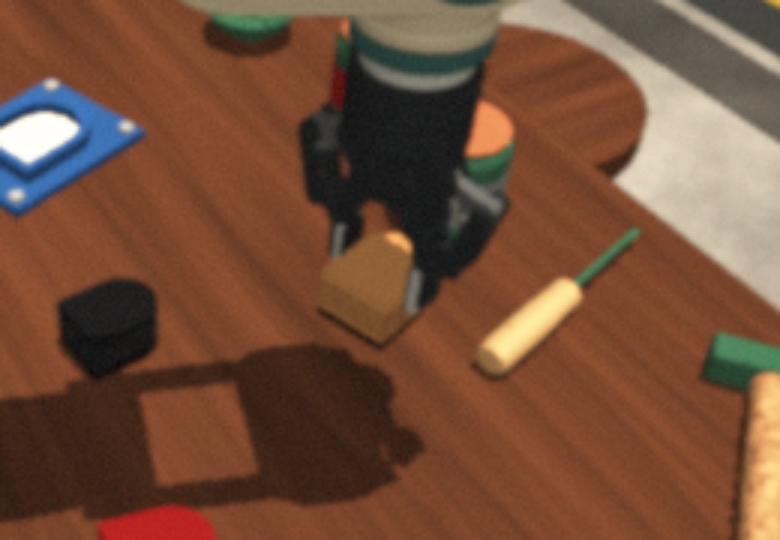

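The side view shows tan held high and level between the pads, well clear of the bench. Next I carry it over to the jig.

Converted, -0.035 m is -0.7, -0.025 m is -0.5, -0.009 rad / 1.0472 = -0.0086.

shift_gripper --rows '[[[0.04, 0.02, -0.422, 0, 0, 0, 0], [0.04, 0.056, -0.7, 0, 0, 0, 0], [0.04, 0.056, -0.7, 0, 0, 0, 0], [0.04, 0.056, -0.7, 0, 0, 0, 0], [0.04, 0.056, -0.7, 0, 0, 0, 0], [0.04, 0.056, -0.7, 0, 0, 0, 0], [0.04, 0.056, -0.7, 0, 0, 0, 0], [0.04, 0.056, -0.7, 0, 0, 0, 0], [0.04, 0.056, -0.7, 0, 0, 0, 0], [0.04, 0.056, -0.7, 0, 0, 0, 0], [0.04, 0.05, -0.5, 0, 0, 0, 0], [0.04, 0.034, -0.2, 0, 0, 0, -0.0086], [0.04, 0, 0, 0, 0, 0, 0], [0.04, 0, 0, 0, 0, 0, 0], [0.04, 0, 0, 0, 0, 0, 0]]]'

```text
time_s: 7.15
tool_pos: [0.5396, 0.1887, 0.1065]
ee_rot: [3.141, 0.001, 0.333]
contact_force: [-0.1, 0.2, -1.0]
width: 0.049
grip_force: 42.8
```

```bash
python3 go.py .537 .189 .06
```

Run:
```python
from plant import manip, workorder, capture
import cv2,pickle
c=capture("top");pickle.dump(c,open("t3.pkl","wb"));w=capture("wrist");pickle.dump(w,open("w3.pkl","wb"));s=capture("side");pickle.dump(s,open("s3.pkl","wb"))
a=cv2.resize(w["image"][:,120:520],(400,400));b=cv2.resize(s["image"][80:230,217:367],(400,400))
cv2.imwrite("pics/m3.png",cv2.hconcat([a,b])[:,:,::-1])
```

```text
t 7.15 pos [0.53964502 0.1887275  0.10648249] rpy [3.14137067e+00 5.13640462e-04 3.33263079e-01] tool delta [-0.0024 -0.0011  0.0465] j [ 0.27  0.27  1.44 -0.    1.44  1.51] w 0.04902931102034085 42.826362401247025
```

View pics/m3.png

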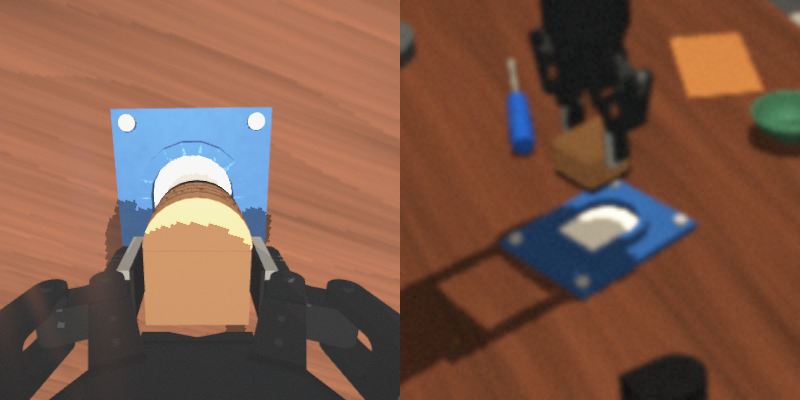

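The heel is level above the pocket, but laterally the pocket (screw mid-column about 191) and the heel (about 198) look a little apart. I check this with the wrist calibration.

Create chk.py:
```python
import pickle
from h import *
from scipy.spatial.transform import Rotation as R
c=pickle.load(open("w3.pkl","rb"));s=pickle.load(open("s3.pkl","rb"));H=hsv(c).astype(int)
e=np.array([np.cos(.335),np.sin(.335)]);n=np.array([-e[1],e[0]])
w=(H[...,1]<60)&(H[...,2]>215)
Q=[]
for p in((246,122),(376,121)):
    _,p,a=blob(w,p,20);q=plane(c,p,.0118)[0];Q.append(q);print("screw",p,a,q)
m=(Q[0]+Q[1])[:2]/2;print("screw mid",m,"-> pocket ctr",m-e*.0655, "dir",np.arctan2(*(Q[0]-Q[1])[:2][::-1])-np.pi/2)
m=((H[...,0]>8)&(H[...,0]<32)&(H[...,2]>200)&(H[...,1]>50)&(H[...,1]<150))
row=[H[285,x].tolist() for x in range(255,285,3)];print(row,[H[285,x].tolist() for x in range(362,386,3)])
m,cc,a=blob(m,(317,280),1000);B=cv2.boundingRect(m);print("heel",B,cc,a)
for z in(.1155,):
    P=plane(c,cont(m),z)[:,:2];(C,sz,an)=cv2.minAreaRect((P*1000).astype(np.float32));print("heel top ctr",C,sz,an)
print("T",np.round(c["T"],3).tolist(),c["cx"],c["fx"])
```

```bash
python3 chk.py
```

```text
screw [245.85897436 122.16239316] 234 [0.58299005 0.25913965 0.0118    ]
screw [376.         120.70247934] 242 [0.6151771  0.16881493 0.0118    ]
screw mid [0.59908357 0.21397729] -> pocket ctr [0.5372247  0.19244291] dir 0.3423189200248007
[[158, 24, 43], [170, 17, 44], [160, 17, 44], [13, 101, 109], [13, 123, 211], [14, 126, 209], [14, 124, 210], [14, 127, 209], [14, 124, 209], [13, 125, 208]] [[13, 125, 210], [14, 125, 210], [13, 124, 209], [150, 6, 43], [160, 20, 39], [165, 24, 43], [10, 14, 56], [0, 4, 59]]
heel (263, 197, 111, 128) [316.97122767 264.5684151 ] 12373
heel top ctr (542.9967041015625, 189.12954711914062) (63.846435546875, 51.594303131103516) 18.9580135345459
T [[0.325, -0.911, -0.254, 0.605], [-0.946, -0.313, -0.088, 0.211], [0.001, 0.269, -0.963, 0.238], [0.0, 0.0, 0.0, 1.0]] 316.78734156516293 296.83490321545696
```

The heel's top rectangle measures 63.8 x 51.6 mm (a match), with its centre at (0.543,0.189). The pocket's centre is about (0.5375,0.1915), so I correct by -4.4 mm in x and -4.1 mm in y, then lower most of the way.

Converted, 0.015 m is 0.3, 0.01 m is 0.2, -0.009 rad / 1.0472 = -0.0086.

shift_gripper --rows '[[[0.04, -0.088, -0.082, 0, 0, 0, -0.0086], [0.04, 0, 0, 0, 0, 0, 0], [0.04, 0, 0, 0.3, 0, 0, 0], [0.04, 0, 0, 0.3, 0, 0, 0], [0.04, 0, 0, 0.2, 0, 0, 0], [0.04, 0, 0, 0.1, 0, 0, 0], [0.04, 0, 0, 0, 0, 0, 0], [0.04, 0, 0, 0, 0, 0, 0], [0.04, 0, 0, 0, 0, 0, 0]]]'

```text
time_s: 8.2
tool_pos: [0.5343, 0.1925, 0.0625]
ee_rot: [3.142, -0.001, 0.344]
contact_force: [0.5, -0.5, -0.3]
width: 0.0491
grip_force: 42.8
```

```bash
python3 go.py .5341 .191 .037
```

Run:
```python
from plant import manip, workorder, capture
import cv2,pickle
w=capture("wrist");pickle.dump(w,open("w3.pkl","wb"));s=capture("side");pickle.dump(s,open("s3.pkl","wb"))
a=cv2.resize(w["image"][:,120:520],(400,400));b=cv2.resize(s["image"][110:210,242:342],(400,400))
cv2.imwrite("pics/m4.png",cv2.hconcat([a,b])[:,:,::-1])
```

```text
t 8.2 pos [0.53430188 0.1925195  0.06249976] rpy [ 3.14157816e+00 -1.31102445e-03  3.43755008e-01] tool delta [-0.0007  0.0014  0.0255] j [0.28 0.3  1.49 0.   1.35 1.51] w 0.0490842599732221 42.8430262953043
```

View pics/m4.png

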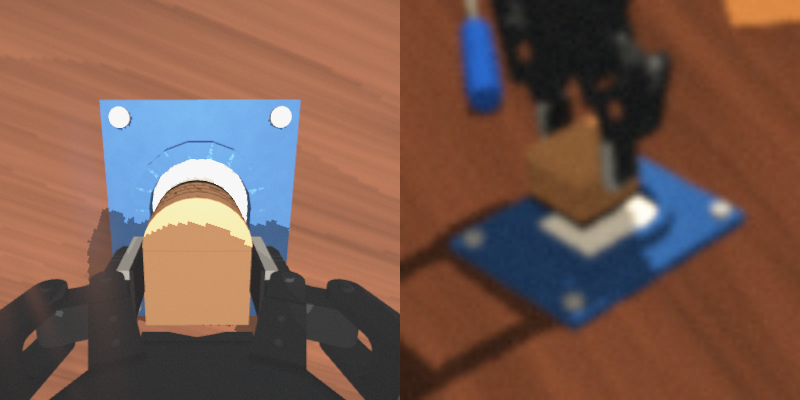

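The wrist view now shows heel and pocket centred laterally (columns 198 and 200), about 25 mm above the floor. I lower it slowly.

shift_gripper --rows '[[[0.04, 0, 0, 0.12, 0, 0, 0], [0.04, 0, 0, 0.1, 0, 0, 0], [0.04, 0, 0, 0.08, 0, 0, 0], [0.04, 0, 0, 0.08, 0, 0, 0], [0.04, 0, 0, 0.06, 0, 0, 0], [0.04, 0, 0, 0, 0, 0, 0], [0.04, 0, 0, 0, 0, 0, 0]]]'

```text
time_s: 9.0
tool_pos: [0.5339, 0.1924, 0.0398]
ee_rot: [-3.142, -0.0, 0.344]
contact_force: [-1.0, -0.0, -1.0]
width: 0.0491
grip_force: 42.8
```

```bash
python3 go.py .5341 .191 .037
```

```text
t 9.0 pos [0.53389996 0.19244292 0.03982716] rpy [-3.14152176e+00 -7.29483849e-05  3.43783003e-01] tool delta [-0.0003  0.0014  0.0028] j [0.28 0.33 1.5  0.   1.31 1.51] w 0.04910592065445762 42.84285396337509
```

Converted, 0.0015 m is 0.03.

shift_gripper --rows '[[[0.04, 0, 0, 0.03, 0, 0, 0], [0.04, 0, 0, 0.03, 0, 0, 0], [0.04, 0, 0, 0, 0, 0, 0], [0.04, 0, 0, 0, 0, 0, 0]]]'

```text
time_s: 9.4
tool_pos: [0.534, 0.1925, 0.037]
ee_rot: [-3.142, -0.001, 0.344]
contact_force: [-0.4, 0.0, 0.4]
width: 0.0492
grip_force: 42.9
```

```bash
python3 go.py .5341 .191 .037
```

```text
t 9.4 pos [0.53401504 0.19247541 0.03701712] rpy [-3.14156933e+00 -5.32099961e-04  3.43806755e-01] tool delta [-0.0004  0.0014  0.    ] j [0.28 0.33 1.5  0.   1.3  1.51] w 0.049196876988215 42.899527698755264
```

Converted, 0.001 m is 0.02.

shift_gripper --rows '[[[0.04, 0, 0, 0.02, 0, 0, 0], [0.04, 0, 0, 0, 0, 0, 0], [0.04, 0, 0, 0, 0, 0, 0]]]'

```text
time_s: 9.7
tool_pos: [0.534, 0.1925, 0.037]
ee_rot: [3.142, -0.0, 0.344]
contact_force: [-3.7, -0.9, 7.7]
width: 0.0489
grip_force: 43.7
```

```bash
python3 go.py .5341 .191 .037
```

Run:
```python
from plant import manip, workorder, capture
import cv2,pickle
w=capture("wrist");s=capture("side")
a=cv2.resize(w["image"][:,120:520],(400,400));b=cv2.resize(s["image"][120:200,252:332],(400,400))
cv2.imwrite("pics/m5.png",cv2.hconcat([a,b])[:,:,::-1])
```

```text
t 9.7 pos [0.53402376 0.19247824 0.03696135] rpy [ 3.14153211e+00 -4.87273788e-04  3.43813877e-01] tool delta [-0.0004  0.0014 -0.    ] j [ 0.28  0.33  1.5  -0.    1.3   1.51] w 0.048858529148418865 43.748387172818184
```

View pics/m5.png

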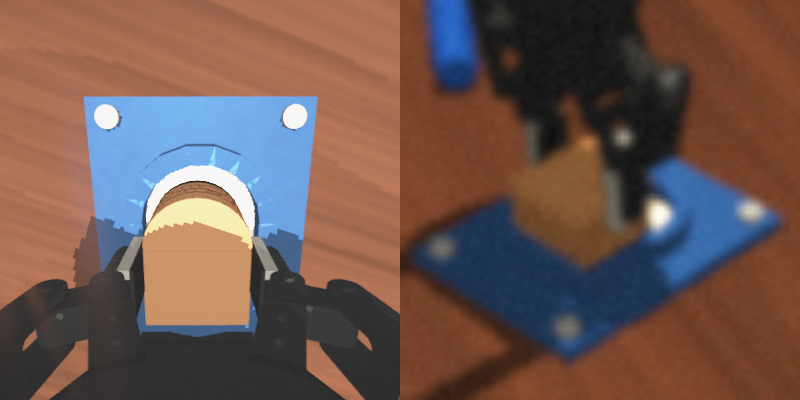

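The heel met the floor at a TCP height of 0.037, as expected (the rim would have stopped it at 0.049). White floor shows around its round end, so it is in the pocket and I release.

Converted, -0.04 m is -0.8, -0.02 m is -0.4.

shift_gripper --rows '[[[0.06, 0, 0, 0, 0, 0, 0], [0.06, 0, 0, 0, 0, 0, 0], [0.07, 0, 0, 0, 0, 0, 0], [0.08, 0, 0, 0, 0, 0, 0], [0.08, 0, 0, 0, 0, 0, 0], [0.08, 0, 0, 0, 0, 0, 0], [0.08, 0, 0, -0.2, 0, 0, 0], [0.08, 0, 0, -0.4, 0, 0, 0], [0.08, 0, 0, -0.8, 0, 0, 0], [0.08, 0, 0, -0.8, 0, 0, 0], [0.08, 0, 0, -0.4, 0, 0, 0], [0.08, 0, 0, 0, 0, 0, 0], [0.08, 0, 0, 0, 0, 0, 0]]]'

```text
time_s: 11.1
tool_pos: [0.5338, 0.1924, 0.1658]
ee_rot: [-3.142, -0.0, 0.344]
contact_force: [-0.0, -0.0, -0.6]
width: 0.0803
grip_force: 0.0
```

Run:
```python
from plant import manip, workorder, capture
import cv2,pickle
w=capture("wrist");s=capture("side");pickle.dump(w,open("w6.pkl","wb"));pickle.dump(s,open("s6.pkl","wb"))
a=cv2.resize(w["image"][:,120:520],(400,400));b=cv2.resize(s["image"][120:200,252:332],(400,400))
cv2.imwrite("pics/m6.png",cv2.hconcat([a,b])[:,:,::-1])
```

```text
(no output)
```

View pics/m6.png

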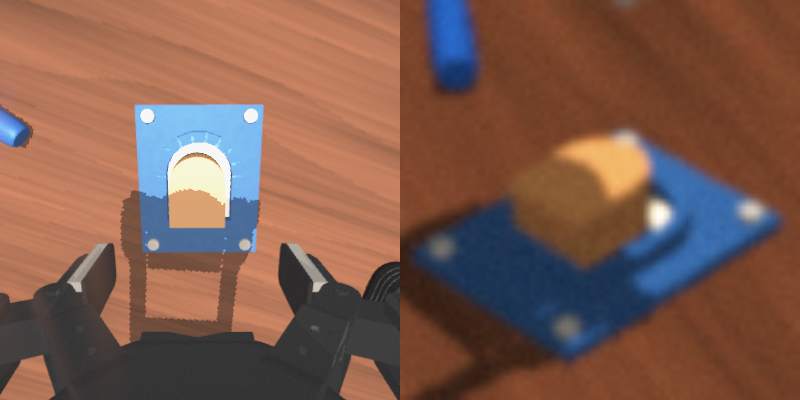

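The heel is released and looks seated. I check its centre and size at the seated height against the screws.

Run:
```python
import pickle
from h import *
c=pickle.load(open("w6.pkl","rb"));s=pickle.load(open("s6.pkl","rb"));H=hsv(c).astype(int)
w=(H[...,1]<70)&(H[...,2]>150)
Q=np.array([plane(c,blob(w,p,10)[1],.0118)[0] for p in((267,116),(371,116),(365,244),(273,244))]);print("screw ctr",Q.mean(0),[np.linalg.norm(Q[i]-Q[i-1]) for i in range(4)])
m=(H[...,0]>8)&(H[...,0]<35)&(H[...,2]>185)&(H[...,1]>45)
m,cc,a=blob(m,(317,195),500);print(cv2.boundingRect(m),a)
r,P=rect(c,m,.046);print("heel",r)
# corner heights: flat corners and tip region, wrist vs side
x,y,W,h=cv2.boundingRect(m)
for n,p,q in(("flat left",(x,y+h),(400+113,190)),("flat right",(x+W,y+h),(400+196,217))):
    print(n,tri(c,p,s,(252+(q[0]-400)/5,120+q[1]/5)))
```

```text
screw ctr [0.5380442 0.1920392 0.0118   ] [np.float64(0.12968826650491927), np.float64(0.09577475644998018), np.float64(0.12978929112592674), np.float64(0.09571747916417428)]
(288, 187, 58, 41) 2022
heel ((524.5514526367188, 189.36660766601562), (37.0649299621582, 50.1307258605957), 19.589473724365234)
flat left (array([0.49725698, 0.20562778, 0.03881513]), np.float64(0.005620628016391749))
flat right (array([0.51989398, 0.15582786, 0.04638174]), np.float64(0.010149049009597053))
```

Run:
```python
import pickle
from h import *
c=pickle.load(open("w6.pkl","rb"));H=hsv(c).astype(int)
print([H[r,317].tolist() for r in range(138,194,4)])
m=(H[...,0]>8)&(H[...,0]<40)&(H[...,2]>185)&(H[...,1]>30)
m=m.astype(np.uint8);m[:, :270]=0;m[:,380:]=0
m=cv2.morphologyEx(m,cv2.MORPH_CLOSE,np.ones((3,3)));m,cc,a=blob(m,(317,190),500);print(cv2.boundingRect(m),a)
print(rect(c,m,.046)[0])
for r in(185,195,205,215,225):
    x=np.flatnonzero(m[r]);p=plane(c,[(x[0]-.5,r),(x[-1]+.5,r)],.046);print(r,x[0],x[-1],np.linalg.norm(p[1]-p[0]))
```

```text
[[103, 120, 244], [104, 70, 241], [0, 0, 247], [0, 0, 247], [13, 120, 177], [30, 27, 247], [30, 28, 247], [30, 30, 247], [29, 31, 247], [29, 33, 247], [29, 35, 247], [29, 35, 247], [29, 39, 247], [18, 106, 242]]
(288, 154, 58, 74) 3563
((538.0418701171875, 194.05445861816406), (65.6344223022461, 50.344364166259766), 19.597740173339844)
185 290 344 0.047674693642960016
195 289 344 0.048996094990805615
205 289 345 0.050342681051079245
215 289 345 0.05082324098791217
225 290 344 0.04951260560825697
```

The heel's centre is within 2 mm of the pocket's and its yaw matches (0.342). Its size fits the seated height at both ends, so I hand in.

```bash
python3 -c "
from plant import manip, workorder, capture
print(workorder.close_job())"
```

```text
the job is handed in; nothing more can be done
None
```

The tan heel block is released in the D-shaped pocket, round end to round end, about 2 mm off centre, and it measures flat at seated height; the black and red blocks were not approached, and I handed the job in at about 11 s, but no verdict was returned.

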